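# Hook the pipette-holder bracket into the slotted upright and lock it

### The arm

A 7-joint arm with a two-finger parallel gripper is mounted at the origin on the work surface. World frame = base frame: x ahead of the robot, y to its left, z up, the work surface at z = 0. Lengths are in m, angles in rad, forces in N, time in s.
With the tool pointing down it reaches from about 0.4 to 0.85 m from the base axis. Payload 6.9 kg.
Tool frame: the origin (TCP) lies midway between the tips of the shut fingers; the grasp point (between the pads) lies behind it (ctrl.pinch_z is the z of the grasp point in the tool frame, in m); z points along the fingers, y is the line along which they close (so a half turn about z gives the same grasp; the last joint's range is limited). The gripper opens to 85 mm and grips with 20 to 120 N. Pads are 22 mm wide; open, the fingers measure 114 mm over their backs; the gripper's body (76 mm by 85 mm) begins 54 mm behind the grasp point. The pads swing forward as they close: fully open they stand 13 mm farther back than shut.
Start: joints at [-1.226, 0.507, -0.238, 1.5, 0.126, 1.149, -0.155], TCP at [0.148, 0.607, 0.231] pointing down, gripper open.
Joint ranges: [-3.08, 3.08], [-0.24, 2.05], [-1.43, 1.35], [0, 2.5], [-1.52, 4.66], [0.17, 1.96], [-2.89, 2.89]. Speed limits (rad/s): [2.39, 2.39, 3.14, 3.14, 3.14, 3.14, 3.14].

### API

Orientations are given as a unit quaternion [w, x, y, z].
In Python, from station import ctrl, get_state, vision, ticket, models gives the robot as it stands. Calls block until the motion is done:
- ctrl.movep(position, orientation): joint-space move of the TCP to a pose.
- ctrl.movel(position, frame=None, max_speed=0.15): straight line of the TCP; frame=None keeps the orientation; max_speed is the mean speed in m/s.
- ctrl.set_joints(angles): joint-space move.
- ctrl.ungrasp() and ctrl.close_gripper(force=None): open the fingers fully, or close them until they stop; force is the grip in N (None keeps the last).
- ctrl.pause(seconds).
- ctrl.ik(position, orientation): joint angles nearest the present ones, or None.
- get_state(): the state.
- vision.grab_frame(name): name is "scene" or "top" or "wrist"; returns (picture, depth): 400x640x3 uint8, blue, green, red; 400x640 float32, m along the optical axis (not along the pixel's ray), 0 where there is no reading.
- vision.camera_info(name): a dict with "mtx" (3x3 intrinsics, pixels), "R" (3x3) and "t" (3): a world point X has camera coordinates R X + t; the wrist camera has in their place "hand_eye" (4x4, takes a point from camera to tool coordinates, whose origin is the TCP and whose axes are the flange's). Camera axes: x right, y down, z forward; pixel columns grow to the right and rows downward; lengths in m; the calibration is good to about 2 mm. The wrist camera is an equidistant fisheye: a pixel r from the principal point sees the ray r / f radians off the axis. A picture is of the moment at which its call begins: read the wrist's pose just before it. camera_info takes no time and is no camera call.
A pose or a line that the arm cannot do raises ctrl.Unreachable and nothing moves.
- ticket.close_job(): hands the job in; it is judged then, once.
Trained networks look in the newest picture that a camera, given by its name, has taken for a name from the list of things; names that differ only in an ending like _2 or _b are one class to them, and where a whole thing is asked for, a point or a joint stands for the part that bears it (a point fixed in the world has none). Each returns a list of dicts, best first, with "p" (0 to 1); they miss things now and then, are a little off and sometimes report something else, mostly with a low value. They report only what shows in the picture. A call takes as long as a camera call. They do not tell look-alikes from the thing itself.
- models.recognise(camera, target): "point" ([column, row] in pixels, amid what is visible of it).
- models.masks_of(camera, target): "mask" (400x640 bool, what is visible of it) and "point" ([column, row] in pixels, amid what is visible of it).
The state is a dict: "time": time; "qpos": joint angles; "qd": joint speeds; "tau": joint torques, N m; "tcp_pos": TCP position; "eef_rot": TCP orientation; "contact_force": force on the tool from outside, world axes, zero at the start; "wrist_torque": the same for the moment, N m; "width": finger opening in m; "gripper_force": force on a finger pad.
Only numpy, scipy, OpenCV 4.12 (cv2) and the standard library are available. Lean on these libraries where they do the work, as an engineer would, in place of code of your own. Each camera call takes 0.05 s, during which the arm holds its last target. There are 200 camera calls.

### The job

Take the blue pipette-holder bracket standing on the bench, hook its two claws into the top two slots of the slotted upright, under the orange spring catch, push it flat against the strip and press it down until it is fully home and the catch springs out over its back plate. Be gentle: feel for the slots rather than forcing the bracket, leave everything else on the bench undisturbed, and let go at the end.

Things in the scene. Friction and masses are not known exactly. Their poses are not given: they have to be found in the camera images.
- bracket: Blue steel bracket, 160-290 g, upright on its forked shelf. Origin: on the rear (mating) face of the back plate, middle of its lower edge. z up, +x the way the claws point, y across. Back plate x -6..0, 40 wide, z 0..90 mm. Shelf x -95..0, 70 wide, 6 thick, front 55 mm split into two 20 mm prongs with lips to z 18.
- bracket_grip (a point): Grip point on the blue bracket's tab (bracket frame x -33, y 0, z 108 mm; axes as the bracket). The tab is an upright plate 10 mm thick in y, x -54..-14, z 75..125 mm, free on both sides.
- claw_tip (a point): Lowest outer point of the upper claw's tooth (bracket frame x 11.5, y 0, z 62 mm). Two bright steel claws, one above the other, 7 mm wide: necks 10 mm high, undersides at z 22 and 70, reaching to x 11.5; at the end of each a tooth (x 6..11.5) hangs 8 mm below its neck.
- stand: Fixed upright, 215 to 229 mm tall, on a white base 140 wide. Origin: on the bench, in the plane of the strip's front face, on the slots' centre line. z up; the face looks along -x, so the hung bracket has the stand's yaw and x = y = 0 in its frame. White steel strip 60 wide, 4 thick (x 0..4), with slots; more than 40 N from the bracket would bend it.
- slot_nominal (a point): Nominal middle of the top slot's lower edge, on the face, 166 mm up. Three slots 10 wide, 22 high, dark, lower edges nominally at z 70, 118, 166. BUT the strip with slots and catch is clamped up to 7 mm higher or lower than nominal; the reported poses do not include this shift: find it by feel or sight. A claw has 1.5 mm play a side.
- home_nominal (a point): Nominal place of the hung bracket's origin, fully home: z 96 mm, necks resting on the slots' lower edges. The claws go in straight with the origin at z 104..108 (plus the strip's shift, as all these); a claw that misses meets the face with the bracket 11.5 mm short of flat. It can go down only when within 2 mm of flat.
- catch (a joint): Orange spring catch 12 by 12 mm on the strip's centre line, underside nominally z 188. In m: 0 = out, 7 mm proud; 0.007 = flush; 0.010 max. The back plate pushes it in as the bracket goes flat (4 N at first touch, 9 N flush) and it rubs on the way down, so the bracket must be pressed; when that is home (2 mm spare) it springs to 0 over the plate's top edge.
- spare: Grey spare bracket, same height and tab, plain shelf 95 by 50 mm and a single claw: not to be used, leave standing. Origin and axes as for the blue one. The two may stand in each other's place.
- bottle: Amber bottle with blue cap, 86 mm across, 170 tall; leave alone. Origin: centre of its underside.
- vial: Small vial, 22 mm across, 45 tall; leave alone. Origin: centre of its underside.
- pipettor: White pistol-shaped pipette controller lying on the bench, about 165 by 130 by 36 mm; leave alone. Origin: under its barrel.
- marker: Green marker pen, 14 mm thick, 120 long, lying on the bench; leave alone. Origin: under its middle.
Not all that is in view belongs to the job. What is shaped like the stand but turquoise or yellow is not meant.

How it is judged:
On the way:
1. the bracket is flat against the strip with its claws in the top slots, holding the catch pressed in (x of bracket in the frame of stand above -0.003 m and value of joint catch above 0.004 m and z of bracket in the frame of stand above 0.085 m), for 0.05 s.
At the end, for the whole second after the job is handed in: The blue bracket hangs at rest in the top two slots: back plate flat on the strip (within 4 mm), centred on the slots (4 mm), upright within 0.08 rad and square to the strip within 0.12 rad, origin 86 to 106 mm above the bench, and the catch sprung out over the plate (joint under 1.5 mm) (x of bracket in the frame of stand between -0.004 and 0.003 m and y of bracket in the frame of stand between -0.004 and 0.004 m and z of bracket in the frame of stand between 0.086 and 0.106 m and value of joint catch below 0.0015 m and angle between bracket's own z axis and vertical below 0.08 rad and angle between the x axis of bracket and the x axis of stand, either way round below 0.12 rad and linear speed of bracket below 0.02 m/s); the robot touches nothing.
It fails at once if the bracket is forced against the upright with more than 40 N (contact force between bracket and stand above 40 N).
It fails at once if the upright is struck by the robot with more than 15 N (contact force between the arm and stand above 15 N).
It fails at once if the spare bracket is moved more than 20 mm (distance of spare from where it was at the start of the episode above 0.02 m).
It fails at once if the bottle, vial, pipette controller or marker is moved more than 30 mm (distance of any of bottle, vial, pipettor, marker from where it was at the start of the episode above 0.03 m).
It also fails if it takes over 64 s, if anything falls off the work surface, if the arm or the gripper's body presses on something with over 40 N, if the wrist force passes 120 N, or if a joint passes its speed limit or range.

## Working session

There is one attempt and no reset: what is moved stays moved. The work goes in short steps, each a Python script; the robot and the scene stay as the last script left them, time stands still between calls to the robot, and variables do not carry over. Pictures are saved under pics/ and viewed, at most 10 in all, crops included, and the job is handed in when it is done.

```bash
ls; mkdir -p pics
python3 - <<'E'
from station import ctrl, get_state, vision, ticket, models
import cv2,numpy as np
for c in ("scene","top"):
    im,d=vision.grab_frame(c); cv2.imwrite(f"pics/{c}0.png",im); np.save(f"pics/{c}0.npy",d)
    i=vision.camera_info(c); print(c,i["mtx"].tolist(),(-i["R"].T@i["t"]).round(3),i["R"][2].round(2))
    for t in("bracket","spare","stand","catch","bracket_grip","claw_tip","slot_nominal","bottle"):
        print(t,[(np.round(r["point"]).tolist(),round(r["p"],2)) for r in models.recognise(c,t)][:4])
print(get_state(),ctrl.pinch_z)
E
```

```text
pics
scene [[372.787504880135, 0.0, 324.6175113462932], [0.0, 372.787504880135, 200.34730383010103], [0.0, 0.0, 1.0]] [ 1.061 -0.216  0.808] [-0.62  0.28 -0.73]
bracket [([274.0, 304.0], 0.87)]
spare [([248.0, 252.0], 0.83)]
stand [([356.0, 221.0], 0.84), ([384.0, 136.0], 0.82), ([206.0, 210.0], 0.79), ([188.0, 316.0], 0.78)]
catch [([197.0, 168.0], 0.51)]
bracket_grip [([278.0, 303.0], 0.87), ([353.0, 224.0], 0.38)]
claw_tip [([278.0, 305.0], 0.98)]
slot_nominal [([183.0, 315.0], 0.96), ([207.0, 213.0], 0.87), ([382.0, 135.0], 0.69), ([413.0, 304.0], 0.69)]
bottle [([411.0, 304.0], 0.88)]
top [[506.26398202604565, 0.0, 320.9749793053062], [0.0, 506.26398202604565, 202.43014516996104], [0.0, 0.0, 1.0]] [0.245 0.056 1.418] [ 0.19  0.01 -0.98]
bracket [([394.0, 159.0], 0.69), ([408.0, 215.0], 0.31)]
spare [([406.0, 213.0], 0.77)]
stand [([430.0, 277.0], 0.93), ([465.0, 174.0], 0.79), ([306.0, 207.0], 0.66), ([308.0, 106.0], 0.65)]
catch [([299.0, 186.0], 0.63), ([437.0, 268.0], 0.57), ([475.0, 155.0], 0.55), ([185.0, 313.0], 0.5)]
bracket_grip [([394.0, 159.0], 0.73)]
claw_tip [([397.0
[... 244 characters left out ...]
 'qpos': array([-1.22550091,  0.5074935 , -0.23761327,  1.50021734,  0.12569391,
        1.14889211, -0.15481745]), 'qd': array([ 0.00078293,  0.00107802, -0.00125894, -0.00221949, -0.00053224,
        0.00145391,  0.00081466]), 'tau': array([ 6.72048936e-04, -6.20357251e+01, -2.18466461e+00, -2.49955970e+01,
        1.39135908e-02,  2.57815598e-03,  1.43715721e-05]), 'tcp_pos': array([0.14845119, 0.60709605, 0.23127347]), 'eef_rot': array([-1.20594477e-05,  1.19625588e-01,  9.92819076e-01, -1.48821071e-05]), 'contact_force': array([ 0.17363284, -0.0461307 , -0.03594157]), 'wrist_torque': array([0.01400282, 0.00466983, 0.00587216]), 'gripper_force': 0.0, 'width': 0.08525855364126331} -0.0187
```

View pics/scene0.png

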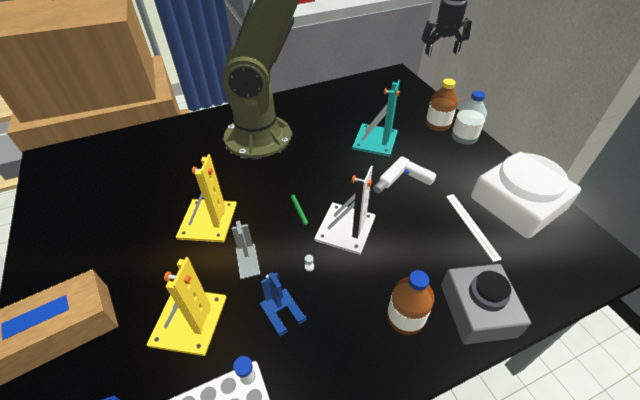

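View pics/top0.png

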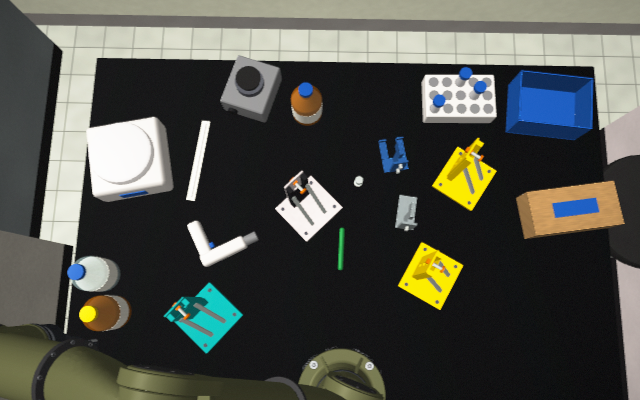

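```bash
cat > h.py <<'E'
from station import ctrl, get_state, vision, ticket, models
import cv2,numpy as np
from scipy.spatial.transform import Rotation as Ro
def cloud(c,d):
    i=vision.camera_info(c);K=i["mtx"];v,u=np.mgrid[:400,:640]
    p=np.stack([(u-K[0,2])/K[0,0]*d,(v-K[1,2])/K[1,1]*d,d],-1)
    return (p-i["t"])@i["R"]
def rect(p):
    (c,s,a)=cv2.minAreaRect((p[:,:2]*1000).astype(np.float32)); return np.round(c,1),np.round(s,1),round(a,1)
def line(p):
    m=p.mean(0);_,s,V=np.linalg.svd(p-m,full_matrices=False);return m,V,s/np.sqrt(len(p))
E
python3 - <<'E'
from h import *
for c in("scene","top"):
    im,d=vision.grab_frame(c)
    P=cloud(c,d)
    for t in("bracket","spare","stand"):
        for r in models.masks_of(c,t)[:4]:
            m=r["mask"]&(d>0); p=P[m]; bgr=np.median(im[m],0); 
            print(c,t,np.round(r["point"]),round(r["p"],2),bgr,len(p),"zmax",np.percentile(p[:,2],99).round(3))
            hi=p[(p[:,2]>0.08)&(p[:,2]<0.24)] 
            if len(hi)>20:
                print("   hi",rect(hi),hi.mean(0).round(4))
            lo=p[(p[:,2]<0.03)&(p[:,2]>0.003)]
            if len(lo)>20: print("   lo",rect(lo),lo.mean(0).round(4))
            np.save(f"pics/{c}_{t}_{int(r['point'][0])}.npy",np.c_[p,im[m]])
    for t in ("vial","marker","pipettor","bottle"):
        for r in models.masks_of(c,t)[:2]:
            print(c,t,np.round(r["point"]),round(r["p"],2),P[r["mask"]&(d>0)].mean(0).round(3))
E
```

```text
scene bracket [276. 302.] 0.71 [164.  95.  50.] 1184 zmax 0.126
   hi (array([ 632.2, -144.4]), array([62.5, 36.5]), 26.5) [ 0.6424 -0.1494  0.1061]
   lo (array([ 658.6, -143.4]), array([95.7, 69.6]), 10.0) [ 0.6552 -0.1455  0.008 ]
scene spare [249. 253.] 0.94 [171. 176. 167.] 1029 zmax 0.126
   hi (array([ 469.1, -170.1]), array([57.1, 36.9]), 8.7) [ 0.4758 -0.1764  0.1052]
   lo (array([ 472.1, -176.6]), array([ 50.6, 135.8]), 82.8) [ 0.4914 -0.1793  0.0076]
scene stand [208. 210.] 0.71 [ 82. 211. 237.] 2704 zmax 0.221
   hi (array([ 339.4, -217.4]), array([48.6, 80.1]), 27.6) [ 0.3449 -0.2135  0.1566]
   lo (array([ 310.5, -244.6]), array([137.7, 151.5]), 61.5) [ 0.3305 -0.2511  0.0121]
scene stand [351. 223.] 0.7 [211.5 217.  224. ] 2654 zmax 0.221
   hi (array([513.7, 112.3]), array([64.9, 62.9]), 45.5) [0.531  0.1123 0.1561]
   lo (array([497.7,  96.6]), array([130.1, 141.4]), 44.5) [0.5091 0.085  0.0121]
scene stand [186. 315.] 0.62 [ 85. 226. 244.] 4255 zmax 0.222
   hi (array([ 605.3, -324.7]), array([62.5, 61.5]), 55.0) [ 0.621  -0.3147  0.1615]
   lo (array([ 593.1, -345
[... 1457 characters left out ...]
0.8]), array([134.6, 143.4]), 62.0) [ 0.3063 -0.2398  0.0127]
top stand [205. 318.] 0.77 [195. 201.  19.] 2951 zmax 0.222
   hi (array([205.5, 382.6]), array([64.3, 61.4]), 44.7) [0.2123 0.3848 0.1644]
   lo (array([197.7, 379.7]), array([162.8, 150. ]), 48.0) [0.187  0.3547 0.0132]
top stand [307. 204.] 0.57 [240. 243. 248.] 2487 zmax 0.221
   hi (array([512.6, 114.7]), array([65.5, 60.3]), 44.6) [0.5161 0.1203 0.1626]
   lo (array([498.7, 100.4]), array([132.6, 140.5]), 44.7) [0.4879 0.0959 0.0131]
top vial [397. 158.] 0.51 [ 0.642 -0.138  0.039]
top marker [338. 252.] 0.73 [0.375 0.007 0.013]
top pipettor [211. 245.] 0.64 [0.386 0.346 0.032]
top bottle [306. 104.] 0.92 [0.769 0.109 0.105]
```

```bash
cat >> h.py <<'E'
def quat(yaw,flip=0,tilt=0):
    # tool down, tool y along bracket y; tilt about tool y
    by=np.array([-np.sin(yaw),np.cos(yaw),0])*(-1 if flip else 1); z=np.array([0,0,-1.]);x=np.cross(by,z)
    R=Ro.from_matrix(np.c_[x,by,z])*Ro.from_euler('y',tilt)
    q=R.as_quat(); return q[[3,0,1,2]]
def T():
    s=get_state();q=s["eef_rot"];M=np.eye(4);M[:3,:3]=Ro.from_quat(q[[1,2,3,0]]).as_matrix();M[:3,3]=s["tcp_pos"];return M
def wgrab():
    M=T();im,d=vision.grab_frame("wrist");i=vision.camera_info("wrist");K=i["mtx"]
    v,u=np.mgrid[:400,:640].astype(float);x=(u-K[0,2])/K[0,0];y=(v-K[1,2])/K[1,1];r=np.hypot(x,y)+1e-9
    k=np.tan(np.minimum(r,1.5))/r
    p=np.stack([x*k*d,y*k*d,d,np.ones_like(d)],-1)@(M@i["hand_eye"]).T
    return im,d,p[...,:3]
def project(X):
    i=vision.camera_info("wrist");K=i["mtx"];c=np.linalg.inv(T()@i["hand_eye"])@np.append(X,1)
    t=np.arctan2(np.hypot(*c[:2]),c[2]);h=np.hypot(*c[:2]);return K[:2,2]+K[0,0]*t*c[:2]/h
E
python3 - <<'E'
from h import *
i=vision.camera_info("wrist");print(i["hand_eye"].round(3).tolist(),i["mtx"].tolist())
yaw=np.radians(-170)
# strip plane
for f in("scene_stand_351","top_stand_307"):
    a=np.load(f"pics/{f}.npy");p=a[:,:3];q=p[(p[:,2]>.205)]
    m,V,s=line(q);print(f,len(q),m.round(4),V.round(3).tolist(),s.round(4), rect(q))
for f in("scene_bracket_276","top_bracket_394","top_bracket_393"):
    try:a=np.load(f"pics/{f}.npy")
    except Exception: continue
    p=a[:,:3];q=p[p[:,2]>.118];m,V,s=line(q);print(f,len(q),m.round(4),V[0].round(3),s.round(4),rect(q))
for y,n in((-170,"b"),(-135,"s")):
  for f in(0,1):
    r=np.radians(y);c=np.array([.632,-.146]) if n=="b" else np.array([.52,.12])+.033*np.array([.7,.7])
    for tl in(0,.5,-.5):
      j=ctrl.ik([*c,.30],quat(r,f,tl));print(n,f,tl,None if j is None else np.round(j,2))
E
```

```text
[[0.001, -0.959, -0.282, 0.072], [1.0, 0.001, -0.001, 0.0], [0.001, -0.282, 0.959, -0.143], [0.0, 0.0, 0.0, 1.0]] [[309.70691628693146, 0.0, 314.0836016401251], [0.0, 309.70691628693146, 196.31895437808447], [0.0, 0.0, 1.0]]
scene_stand_351 136 [0.53   0.1216 0.2138] [[0.706, -0.709, -0.008], [-0.594, -0.586, -0.551], [-0.386, -0.394, 0.834]] [0.0213 0.0074 0.0042] (array([524.6, 123.4]), array([20.9, 61.7]), 44.2)
top_stand_307 131 [0.525  0.1278 0.2147] [[-0.697, 0.716, 0.02], [0.612, 0.581, 0.536], [0.373, 0.386, -0.844]] [0.02   0.0079 0.0038] (array([517.4, 120.8]), array([37.4, 58. ]), 41.4)
top_bracket_393 61 [ 0.6441 -0.143   0.1257] [-0.987 -0.149 -0.068] [0.012  0.0031 0.0029] (array([ 644.8, -143.3]), array([40. , 10.4]), 7.6)
b 0 0 [-0.16  0.57  0.66  1.32 -0.34  1.37 -0.91]
b 0 0.5 [-0.39  0.44  1.05  1.8  -0.94  0.92 -0.32]
b 0 -0.5 None
b 1 0 [ 0.01  0.52  0.33  1.32 -0.16  1.33  2.08]
b 1 0.5 None
b 1 -0.5 [-0.16  0.33  0.66  1.8  -0.72  0.77  2.63]
s 0 0 [-0.59  0.38  0.43  1.56 -0.17  1.24 -0.92]
s 0 0.5 [-0.39  0.17  0.33  1.96 -0.59  0.72 -0.46]
s 0 -0.5 [-0.64  0.68  0.48  1.18 -0.03  1.77 -0.98]
s 1 0 [-0.14  0.36 -0.24  1.55  0.09  1.24  1.96]
s 1 0.5 [-0.22  0.66 -0.39  1.17  0.34  1.85  1.77]
s 1 -0.5 [-0.43  0.18  0.39  1.96 -0.61  0.72  2.7 ]
```

Run:
```python
from h import *
p=get_state()["tcp_pos"];ctrl.movel([p[0],p[1],.34])
yaw=np.radians(-135);n=np.array([.707,.707])
ctrl.movep([*(np.array([.525,.123])+.11*n),.31],quat(yaw,0,-.5))
im,d,P=wgrab();cv2.imwrite("pics/w1.png",im);np.savez("pics/w1.npz",im=im,d=d,P=P,T=T())
for t in("catch","slot_nominal","stand"):
    print(t,[(np.round(r["point"]).tolist(),round(r["p"],2)) for r in models.recognise("wrist",t)][:4])
yb=np.radians(-170)
ctrl.movep([.644,-.145,.26],quat(yb,0))
im,d,P=wgrab();cv2.imwrite("pics/w2.png",im);np.savez("pics/w2.npz",im=im,d=d,P=P,T=T())
for t in("bracket","bracket_grip","spare"):
    print(t,[(np.round(r["point"]).tolist(),round(r["p"],2)) for r in models.recognise("wrist",t)][:4])
print(get_state()["time"])
a=np.hstack([cv2.imread("pics/w1.png"),cv2.imread("pics/w2.png")]);cv2.imwrite("pics/w12.png",cv2.resize(a,(800,250)))
```

```text
catch [([402.0, 231.0], 0.54), ([38.0, 219.0], 0.53), ([316.0, 212.0], 0.49)]
slot_nominal [([312.0, 161.0], 0.95), ([486.0, 252.0], 0.88), ([363.0, 280.0], 0.81), ([81.0, 178.0], 0.7)]
stand [([488.0, 250.0], 0.95), ([314.0, 158.0], 0.86), ([84.0, 177.0], 0.83), ([363.0, 278.0], 0.56)]
bracket [([316.0, 168.0], 0.97)]
bracket_grip [([317.0, 167.0], 0.81)]
spare [([319.0, 281.0], 0.83)]
6.5
```

View pics/w1.png

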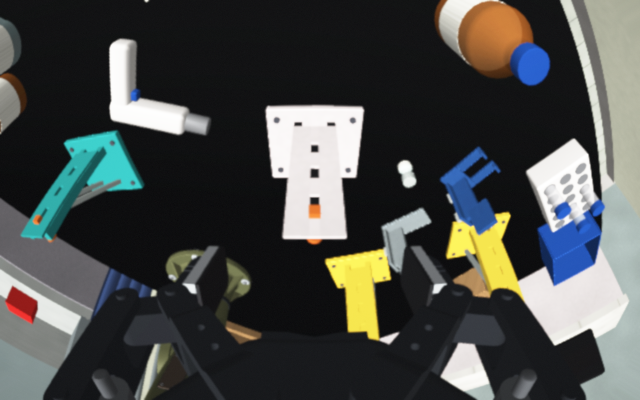

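View pics/w2.png

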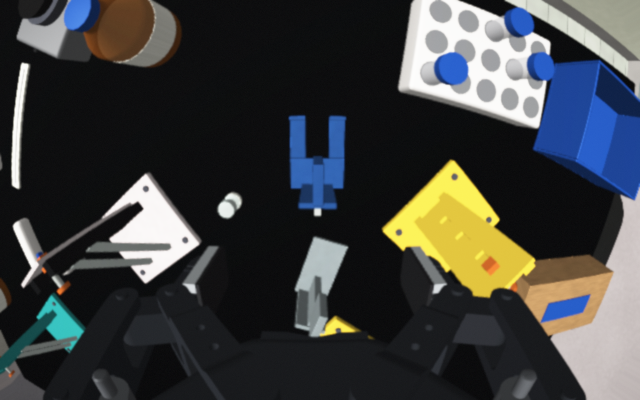

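```bash
cat > an.py <<'E'
from h import *
from scipy import ndimage as nd
a=np.load("pics/w1.npz");im,P,d,M=a["im"].astype(int),a["P"],a["d"],a["T"]
v,u=np.mgrid[:400,:640]
roi=(u>270)&(u<362)&(v>118)&(v<242)&(d>0)
S=roi&(im.min(-1)>150)&(P[...,2]>.04)
p=P[S]
for k in range(4):
    m,V,s=line(p);n=V[2];p=p[abs((p-m)@n)<.003] if k<3 else p
print("plane",len(p),m.round(4),n.round(4),s.round(5))
n=n*np.sign(n[0]); nh=n[:2]/np.linalg.norm(n[:2]);yaw=np.arctan2(-nh[1],-nh[0]);print("yaw",np.degrees(yaw))
n=np.array([*nh,0]);m=np.median(P[S&(abs((P-m)@V[2])<.003)],0)
m0=p.mean(0)
by=np.array([-np.sin(yaw),np.cos(yaw),0])
i=vision.camera_info("wrist");K=i["mtx"];C=M@i["hand_eye"]
x=(u-K[0,2])/K[0,0];y=(v-K[1,2])/K[1,1];r=np.hypot(x,y)
ray=np.stack([x/r*np.sin(r),y/r*np.sin(r),np.cos(r)],-1)@C[:3,:3].T
t=((m0-C[:3,3])@n)/(ray@n);Q=C[:3,3]+t[...,None]*ray   # each pixel on the face plane
Y=(Q-m0)@by;Z=Q[...,2]
g=im.mean(-1)
# strip edges per row, subpixel
E=[]
for row in range(165,236):
    l=g[row];f=lambda c0,c1:np.interp(150,*(lambda s,c:(s[np.argsort(s)],c[np.argsort(s)]))(l[c0:c1],np.arange(c0,c1)))
    a1=next((c for c in range(275,310) if l[c]<120<=l[c+1]),None);b1=next((c for c in range(360,320,-1) if l[c]<120<=l[c-1]),None)
    if a1 and b1:
        ca=a1+(120-l[a1])/(l[a1+1]-l[a1]);cb=b1-(120-l[b1])/(l[b1-1]-l[b1])
        ya,yb=np.interp(ca,np.arange(640),Y[row]),np.interp(cb,np.arange(640),Y[row]);E.append((Z[row,315],ya,yb))
E=np.array(E);print("edges z,ya,yb");print((E[::12]*1000).round(1))
yc=np.median((E[:,1]+E[:,2])/2);print("yc",yc,"w",np.median(E[:,1]-E[:,2]))
L,N=nd.label((g<110)&(u>295)&(u<335)&(v>130)&(v<235))
for k in range(1,N+1):
    w=L==k
    if w.sum()<8: continue
    print("slot",w.sum(),"rows",v[w].min(),v[w].max(),"Z",(Z[w].min()*1000).round(1),(Z[w].max()*1000).round(1),"Ymean",(Y[w].mean()-yc)*1000)
# profile along center column
col=int(np.argmin(abs(Y[190]-yc)));print(col)
for r_ in range(136,240): print(r_,round(Z[r_,col]*1000,1),im[r_,col].tolist(),end=" | ")
o=m0+by*yc;print("\norigin",o[:2].round(4))
a=np.load("pics/w2.npz");im,P,d=a["im"].astype(int),a["P"],a["d"]
B=(im[...,0]>im[...,2]+40)&(u>270)&(u<360)&(v>100)&(v<230)&(d>0)
q=P[B&(P[...,2]>.112)];print("tab",len(q),rect(q),"ztop",np.median(q[:,2]),line(q)[1][0])
q=P[B&(P[...,2]<.03)];print("shelf",rect(q))
W=(im.min(-1)>140)&(u>305)&(u<330)&(v>195)&(v<222);print("claw",P[W].mean(0), rect(P[W]))
E
python3 an.py
```

```text
plane 5414 [0.5316 0.1313 0.1501] [7.077e-01 7.065e-01 1.000e-04] [0.05263 0.01788 0.00067]
yaw -135.0474928496808
edges z,ya,yb
[[126.1 -37.5  50.1]
 [158.2 -30.2  30.8]
 [176.3 -30.2  30.8]
 [193.2 -30.2  30.8]
 [208.9 -30.3  30.9]]
yc 0.00033029840922764713 w -0.061078766207809665
slot 36 rows 146 151 Z 80.4 91.1 Ymean 0.30192520665758016
slot 54 rows 169 176 Z 126.1 138.5 Ymean -0.28915291499219464
slot 60 rows 198 204 Z 173.4 182.1 Ymean -0.04402096649987002
314
136 57.5 [233, 234, 239] | 137 59.9 [233, 234, 239] | 138 62.2 [232, 234, 238] | 139 64.6 [232, 234, 238] | 140 66.9 [233, 234, 239] | 141 69.2 [237, 238, 242] | 142 71.5 [244, 244, 248] | 143 73.7 [243, 244, 247] | 144 76.0 [206, 207, 216] | 145 78.2 [122, 123, 128] | 146 80.4 [52, 51, 53] | 147 82.6 [29, 27, 27] | 148 84.7 [29, 27, 26] | 149 86.9 [28, 26, 26] | 150 89.0 [32, 31, 31] | 151 91.1 [79, 80, 84] | 152 93.2 [170, 172, 180] | 153 95.3 [226, 227, 233] | 154 97.3 [234, 235, 240] | 155 99.3 [235, 236, 240] | 156 101.4 [235, 236, 240] | 157 103.3 [236, 236, 240] | 158 105.3 [235, 235, 240] | 159 107.3 [235, 235, 2
[... 1793 characters left out ...]
] | 226 211.4 [234, 235, 240] | 227 212.7 [234, 235, 240] | 228 213.9 [233, 235, 240] | 229 215.2 [233, 235, 239] | 230 216.4 [233, 234, 239] | 231 217.6 [233, 234, 238] | 232 218.8 [232, 234, 238] | 233 220.1 [232, 234, 238] | 234 221.3 [232, 233, 238] | 235 222.5 [236, 237, 242] | 236 223.7 [245, 246, 249] | 237 224.8 [245, 247, 251] | 238 226.0 [221, 229, 247] | 239 227.2 [119, 161, 238] | 
origin [0.5318 0.1311]
tab 445 (array([ 645.4, -145.6]), array([41.2,  8.5]), 10.3) ztop 0.12589316888518565 [-0.9824377  -0.17794916  0.05612714]
shelf (array([ 643.4, -146.5]), array([127.7,  75. ]), 10.3)
claw [ 0.59924547 -0.15392517  0.06493026] (array([ 592. , -155.1]), array([41.7,  6.9]), 10.6)
```

```bash
cat >> h.py <<'E'
YS=np.radians(-135.05);NS=-np.array([np.cos(YS),np.sin(YS)]);BS=np.array([-np.sin(YS),np.cos(YS)]);OS=np.array([.5318,.1311])
PZ=.0187
def tcp(x,y,z,o=OS):   # TCP for bracket origin at x,y,z in stand frame
    return [*(o+NS*(.033-x)+BS*y),z+.108-PZ]
E
python3 - <<'E'
from h import *
yb=np.radians(-169.7);c=np.array([.6454,-.1456])-.001*np.array([np.cos(yb),np.sin(yb)])*-1
q=quat(yb)
ctrl.movep([*c,.20],q);ctrl.movel([*c,.108-PZ],max_speed=.1)
print(get_state()["contact_force"].round(2))
ctrl.close_gripper(70);s=get_state();print(s["width"],s["gripper_force"],s["contact_force"].round(2))
ctrl.movel([*c,.108-PZ+.24],max_speed=.15)
s=get_state();print(s["width"],s["contact_force"].round(2))
ctrl.movep(tcp(-.06,0,.24),quat(YS))
s=get_state();print(s["width"],s["contact_force"].round(2),s["tcp_pos"],s["time"])
im,d,P=wgrab();cv2.imwrite("pics/w3.png",im);np.savez("pics/w3.npz",im=im,d=d,P=P,T=T())
E
```

```text
[ 0.49 -0.26  0.1 ]
0.009139269075356837 68.63481402397156 [ 0.15 -1.13  1.03]
0.00938631421026001 [-1.03  0.1  -3.28]
0.009235300468743202 [ 0.47 -0.4  -2.15] [0.59830544 0.19447023 0.32946357] 11.8333
```

View pics/w3.png

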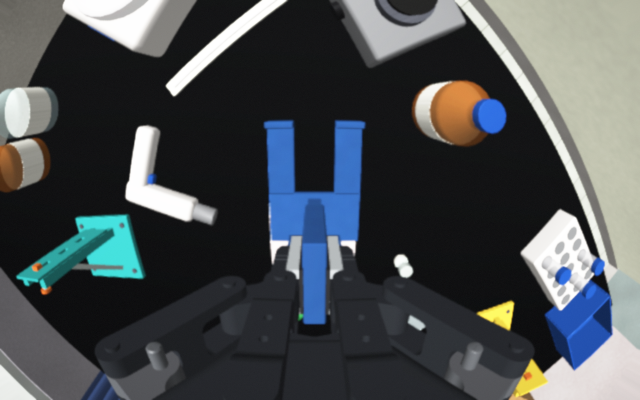

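Run:
```python
from h import *
s=get_state();print("cmd",np.round(tcp(-.06,0,.24),4),"act",s["tcp_pos"].round(4),"rot",s["eef_rot"].round(4),quat(YS).round(4))
a=np.load("pics/w3.npz");im,P,d,M=a["im"].astype(int),a["P"],a["d"],a["T"]
v,u=np.mgrid[:400,:640]
L=(P-M[:3,3])@M[:3,:3]   # tool coords; bracket x=-toolx.. y=tool y
B=(im[...,0]>im[...,2]+40)&(u>255)&(u<375)&(v>115)&(v<240)&(d>0)
sh=B&(abs(L[...,2]-np.median(L[B][:,2]))<.02)
q=L[B];print("blue med",np.median(q,0))
# expected shelf top in tool z: (108-6)/1000 -PZ below grasp => z_tool = -PZ+.102
f=B&(L[...,2]>.075)&(v>150)&(L[...,0]>.02)
A=np.c_[L[f][:,:2],np.ones(f.sum())];co=np.linalg.lstsq(A,L[f][:,2],rcond=None)[0];print("shelf plane tool z=ax+by+c",co.round(4),f.sum(),"expect c",.102-PZ)
E=[]
for row in range(135,235,5):
    c=np.where(B[row])[0]
    if len(c): E.append([row,c.min(),c.max(),*(L[row,c.min()+1]*1000).round(1)[:2],*(L[row,c.max()-1]*1000).round(1)[:2]])
print(np.array(E))
# tab upper region
t=(im[...,0]>im[...,2]+40)&(u>295)&(u<335)&(v>245)&(v<325)&(d>0)
for row in range(250,325,12):
    c=np.where(t[row])[0];print(row,c.min(),c.max(),(L[row,c].mean(0)*1000).round(1))
```

```text
cmd [0.5976 0.1968 0.3293] act [0.5984 0.1943 0.3294] rot [7.000e-04 9.248e-01 3.804e-01 1.000e-04] [0.     0.924  0.3823 0.    ]
blue med [ 0.01782563 -0.00060855  0.08235592]
shelf plane tool z=ax+by+c [ 0.0014 -0.0018  0.0825] 1451 expect c 0.08329999999999999
[[135.  266.  362.   51.9 -35.   51.9  33.8]
 [140.  266.  362.   48.1 -35.2  48.2  34. ]
 [145.  266.  362.   44.3 -35.5  44.5  34. ]
 [150.  267.  361.   40.8 -34.6  40.7  33.4]
 [155.  267.  361.   36.7 -34.9  37.   33.5]
 [160.  267.  361.   33.  -35.   33.3  33.5]
 [165.  267.  361.   29.2 -35.2  29.5  33.7]
 [170.  267.  361.   25.4 -35.2  25.7  33.8]
 [175.  267.  361.   21.5 -35.4  21.5  34.2]
 [180.  268.  360.   17.7 -34.7  18.   33.3]
 [185.  268.  360.   13.9 -34.8  14.2  33.4]
 [190.  268.  360.    9.9 -34.9   9.9  33.8]
 [195.  268.  360.    6.4 -34.8   5.9  33.9]
 [200.  268.  360.    2.1 -35.2   2.4  33.9]
 [205.  269.  359.   -1.8 -34.5  -1.9  33.4]
 [210.  269.  359.   -5.9 -34.7  -6.   33.6]
 [215.  270.  359.  -10.2 -34.1 -10.4  33.9]
 [220.  270.  359.  -14.4 -34.3 -14.1  33.9]
 [225.  270.  359.  -18.9 -34.6 -19.   34.4]
 [230.  270.  358.  -23.2 -34.8 -22.9  33.6]]
250 301 326 [ 18.8  -0.7 -36.6]
262 301 326 [ 13.5  -0.8 -36.4]
274 302 326 [  7.9  -0.6 -36.4]
286 303 325 [  2.3  -0.6 -36.6]
298 303 325 [ -3.7  -0.6 -36.8]
310 303 325 [-10.2  -0.6 -36.6]
322 303 325 [-43.5  -0.5  -4.7]
```

```bash
cat >> h.py <<'E'
OS=OS+BS*.0006
Q=quat(YS)
def inS():  # bracket origin in stand frame by the tcp reading
    p=np.mean([get_state()["tcp_pos"] for _ in range(1)],0);e=p[:2]-OS
    return np.array([.033-e@NS,e@BS,p[2]-.108+PZ])
def fS():
    s=get_state();f=s["contact_force"];return np.array([-f[:2]@NS,f[:2]@BS,f[2]]).round(2)
E
python3 - <<'E'
from h import *
off=np.zeros(3)
for x,z in((-.06,.24),(-.06,.106),(-.03,.106)):
  g=np.array([x,0,z])
  for k in range(3):
    ctrl.movel(tcp(*(g+off)),Q,max_speed=.12);ctrl.pause(.15);e=g-inS();off+=e*.8
    print(g,k,(e*1000).round(2),fS(),(off*1000).round(2))
s=get_state();print(s["time"],s["eef_rot"].round(4),Q.round(4))
for k in range(4): ctrl.pause(.05);print((inS()*1000).round(2),fS())
np.save("off.npy",off)
E
```

```text
[-0.06  0.    0.24] 0 [-0.12  0.3   0.01] [-0.63 -0.61 -3.11] [-0.09  0.24  0.01]
[-0.06  0.    0.24] 1 [0.11 0.38 0.  ] [ 0.27  0.43 -1.84] [-0.    0.54  0.01]
[-0.06  0.    0.24] 2 [ 0.01  0.06 -0.02] [-0.98  0.2  -1.66] [ 0.    0.59 -0.  ]
[-0.06   0.     0.106] 0 [ 0.27 -0.18 -0.72] [-0.08  0.96 -2.77] [ 0.22  0.44 -0.58]
[-0.06   0.     0.106] 1 [-0.19  0.17  0.55] [-0.68  0.17 -1.47] [ 0.07  0.58 -0.14]
[-0.06   0.     0.106] 2 [-0.09 -0.    0.17] [ 0.35 -0.02 -2.85] [-0.    0.58 -0.01]
[-0.03   0.     0.106] 0 [ 0.94  0.28 -0.01] [ 0.14 -0.69 -2.16] [ 0.75  0.8  -0.02]
[-0.03   0.     0.106] 1 [-0.66 -0.19  0.07] [-0.03  0.13 -1.71] [0.22 0.65 0.04]
[-0.03   0.     0.106] 2 [-0.21 -0.05 -0.05] [-0.53 -0.38 -2.6 ] [ 0.05  0.61 -0.  ]
16.65 [0.     0.924  0.3823 0.    ] [0.     0.924  0.3823 0.    ]
[-2.9790e+01  7.0000e-02  1.0605e+02] [ 0.13 -0.02 -3.33]
[-2.9800e+01  5.0000e-02  1.0605e+02] [ 0.07 -0.43 -3.1 ]
[-2.9780e+01  9.0000e-02  1.0606e+02] [-0.4  -0.1  -2.24]
[-2.9780e+01  6.0000e-02  1.0604e+02] [ 0.28  0.04 -2.85]
```

Run:
```python
from h import *
off=np.load("off.npy")
x=-.030
while x<.003:
    x+=.002 if x<-.0145 else .001
    ctrl.movel(tcp(*(np.array([x,0,.106])+off)),Q,max_speed=.03)
    f=np.mean([fS()]+[(ctrl.pause(.02),fS())[1] for _ in range(2)],0);p=inS()*1000
    if x>-.016: print(round(x*1000,1),p.round(2),f.round(2))
    if -f[0]>(3.5 if x<-.0085 else 14): break
s=get_state();print(s["time"],s["wrist_torque"])
```

```text
-16.0 [-1.5860e+01  7.0000e-02  1.0602e+02] [-0.34  0.15 -2.94]
-14.0 [-1.3850e+01  5.0000e-02  1.0603e+02] [-0.25 -0.16 -2.53]
-13.0 [-1.2940e+01  2.0000e-02  1.0598e+02] [-0.29  0.19 -2.46]
-12.0 [-1.1930e+01 -2.0000e-02  1.0597e+02] [ 0.65 -0.19 -2.45]
-11.0 [-1.0900e+01  4.0000e-02  1.0601e+02] [ 0.05 -0.27 -2.92]
-10.0 [-9.9200e+00  3.0000e-02  1.0601e+02] [-0.   -0.17 -2.46]
-9.0 [-8.9200e+00  6.0000e-02  1.0602e+02] [-0.19  0.22 -2.61]
-8.0 [-7.9100e+00  2.0000e-02  1.0602e+02] [-0.06 -0.58 -2.19]
-7.0 [-6.92e+00  2.00e-02  1.06e+02] [ 0.51 -0.01 -2.64]
-6.0 [ -6.57   0.   106.13] [-3.16  0.3  -3.02]
-5.0 [-5.5900e+00 -4.0000e-02  1.0617e+02] [-5.07  0.53 -3.07]
-4.0 [-4.6100e+00 -6.0000e-02  1.0618e+02] [-5.61  0.46 -3.95]
-3.0 [-3.8200e+00 -5.0000e-02  1.0618e+02] [-6.62  0.32 -4.11]
-2.0 [-3.0200e+00 -5.0000e-02  1.0624e+02] [-6.81  0.84 -4.1 ]
-1.0 [-2.2400e+00 -7.0000e-02  1.0624e+02] [-7.27  0.31 -4.35]
0.0 [-1.4300e+00 -5.0000e-02  1.0627e+02] [-7.85  0.49 -4.16]
1.0 [-6.3000e-01 -6.0000e-02  1.0632e+02] [-8.45  0.43 -5.11]
2.0 [ 1.6000e-01 -5.0000e-02  1.0634e+02] [-8.52  0.58 -5.51]
3.0 [ 5.3000e-01 -7.0000e-02  1.0641e+02] [-10.24   1.    -6.34]
23.9333 [ 1.67432616 -1.84456941  0.0349625 ]
```

Run:
```python
from h import *
off=np.load("off.npy")
def go(x,z):
    ctrl.movel(tcp(*(np.array([x,0,z])+off)),Q,max_speed=.03)
    f=np.mean([fS()]+[(ctrl.pause(.02),fS())[1] for _ in range(2)],0);p=inS()*1000
    print(round(x*1000,1),round(z*1000,1),p.round(2),f.round(2));return f,p
x=.003
while x<.0075:
    x+=.001;f,p=go(x,.106)
    if -f[0]>16: break
z=.106
while z>.088:
    z-=.001;f,p=go(x,z)
    if f[2]>22 or -f[0]>25: break
print(get_state()["time"])
im,d=vision.grab_frame("scene");cv2.imwrite("pics/s2.png",cv2.resize(im[140:260,290:450],None,fx=4,fy=4,interpolation=cv2.INTER_CUBIC))
```

```text
4.0 106.0 [  0.6   -0.12 106.5 ] [-12.58   0.89  -7.11]
5.0 106.0 [ 7.000e-01 -1.000e-01  1.066e+02] [-15.08   0.97  -8.51]
6.0 106.0 [  0.77  -0.11 106.66] [-17.76   0.96  -9.93]
6.0 105.0 [ 6.6000e-01 -5.0000e-02  1.0652e+02] [-16.64   0.03  -3.22]
6.0 104.0 [  0.56  -0.   106.16] [-15.92  -0.45   1.17]
6.0 103.0 [  0.55   0.12 105.53] [-14.82  -0.59   4.27]
6.0 102.0 [  0.53   0.22 104.69] [-14.88  -1.39   4.85]
6.0 101.0 [  0.51   0.29 103.74] [-14.83  -0.16   5.48]
6.0 100.0 [  0.49   0.37 102.81] [-14.39  -0.32   5.47]
6.0 99.0 [  0.51   0.5  101.81] [-14.52  -0.53   6.1 ]
6.0 98.0 [  0.52   0.54 100.79] [-14.46  -0.79   5.5 ]
6.0 97.0 [ 0.52  0.64 99.74] [-14.97  -0.38   4.73]
6.0 96.0 [ 0.55  0.67 98.7 ] [-14.26   0.86   4.96]
6.0 95.0 [ 0.55  0.62 97.78] [-13.97  -0.4    5.5 ]
6.0 94.0 [ 0.54  0.65 96.82] [-14.48   0.34   5.56]
6.0 93.0 [ 0.5   0.74 96.51] [-12.85  -1.15  10.94]
6.0 92.0 [ 0.41  0.77 96.35] [-11.73  -2.01  17.11]
6.0 91.0 [ 0.34  0.86 96.23] [-9.84 -2.71 24.54]
29.0333
```

View pics/s2.png

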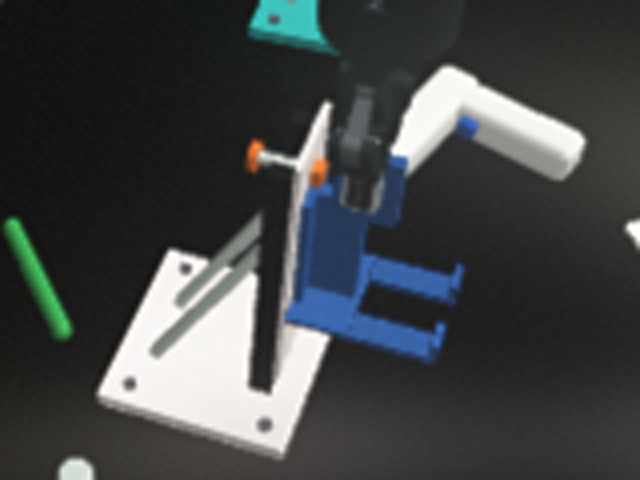

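Run:
```python
from h import *
off=np.load("off.npy")
g=np.array([.001,0,.0955]);ctrl.movel(tcp(*(g+off)),Q,max_speed=.02);ctrl.pause(.2);print((inS()*1000).round(2),fS())
ctrl.ungrasp();ctrl.pause(.2);print((inS()*1000).round(2),fS(),get_state()["width"])
ctrl.movel(tcp(-.005,0,.115),Q,max_speed=.05);ctrl.movel(tcp(-.02,0,.25),Q,max_speed=.12)
ctrl.movep(tcp(-.077,0,.22),quat(YS,0,-.5));ctrl.pause(.2)
im,d,P=wgrab();cv2.imwrite("pics/w4.png",im);s=get_state();print(s["time"],fS())
a=im[100:270,240:400];cv2.imwrite("pics/w4c.png",cv2.resize(a,None,fx=3.5,fy=3.5,interpolation=cv2.INTER_CUBIC))
e=P-np.array([*OS,0]);X,Y,Z=-(e[...,:2]@NS),e[...,:2]@BS,e[...,2]
imi=im.astype(int);blue=(imi[...,0]>imi[...,2]+40)&(d>0)&(abs(Y)<.05)&(X>-.12)&(X<.03)
for lab,m in(("shelf",blue&(Z<.12)),("tabtop",blue&(Z>.212)&(X<-.01)),("catch",(imi[...,2]>imi[...,0]+100)&(abs(Y)<.02)&(Z>.17)&(Z<.22)&(X<.003))):
    print(lab,m.sum(),*[np.percentile(k[m]*1000,[5,50,95]).round(1) for k in(X,Y,Z)])
```

```text
[ 0.37  0.53 96.27] [-4.02  0.77  6.29]
[ 1.04  0.   95.52] [ 0.28 -0.34 -0.1 ] 0.08556027884516598Traceback (most recent call last):
  File "<stdin>", line 6, in <module>
station.Unreachable: the arm cannot take that pose within its joint ranges
```

Run:
```python
from h import *
for x,z,t in((-.077,.2207,-.45),(-.06,.24,-.4),(-.06,.25,-.3),(-.05,.25,-.2),(-.04,.27,0)):
    if ctrl.ik(tcp(x,0,z),quat(YS,0,t)) is not None: break
print(x,z,t);ctrl.movep(tcp(x,0,z),quat(YS,0,t));ctrl.pause(.2)
im,d,P=wgrab();s=get_state();print(s["time"],fS())
a=im[100:300,220:420];cv2.imwrite("pics/w4c.png",cv2.resize(a,None,fx=3,fy=3,interpolation=cv2.INTER_CUBIC))
e=P-np.array([*OS,0]);X,Y,Z=-(e[...,:2]@NS),e[...,:2]@BS,e[...,2]
imi=im.astype(int);blue=(imi[...,0]>imi[...,2]+40)&(d>0)&(abs(Y)<.05)&(X>-.12)&(X<.03)
for lab,m in(("shelf",blue&(Z<.12)),("tabtop",blue&(Z>.212)&(X<-.01)),("catch",(imi[...,2]>imi[...,0]+100)&(abs(Y)<.02)&(Z>.17)&(Z<.22)&(X<.003))):
    if m.any(): print(lab,m.sum(),*[np.percentile(k[m]*1000,[5,50,95]).round(1) for k in(X,Y,Z)])
```

```text
-0.077 0.2207 -0.45
33.375 [ 0.28  0.5  -0.15]
shelf 3170 [-95.1 -40.5  -6.2] [-31.8   1.3  32.8] [ 99.3 102.1 112.6]
tabtop 438 [-57.9 -45.3 -21.4] [-4.3  0.   5. ] [214.3 220.8 222. ]
catch 2 [-4.8 -4.4 -4.1] [-6. -6. -6.] [201.4 201.7 202. ]
```

View pics/w4c.png

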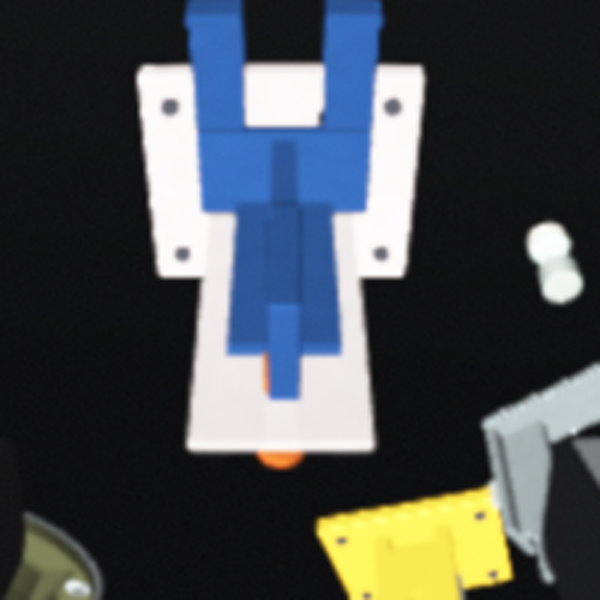

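The picture shows the bracket flat and centred on the strip. The orange catch stands proud above the plate's top edge at about (267,372) in the crop, the shelf top is at z 102, and the gripper is clear.

```bash
python3 -c "
from h import *
print(ticket.close_job())"
```

```text
the job is handed in; nothing more can be done
None
```

The blue bracket hangs fully home in the top two slots (origin about 96 mm up), the catch looks sprung out over its back plate in the pictures, the gripper has let go, and the job is handed in; no verdict was returned.

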